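# Hang the carrier frame on its J-hook and lock it with the wing keeper

### The arm

A 7-joint arm with a two-finger parallel gripper is mounted at the origin on the work surface. World frame = base frame: x ahead of the robot, y to its left, z up, the work surface at z = 0. Lengths are in mm, angles in rad, forces in N, time in s.
With the tool pointing down it reaches from about 425 to 1025 mm from the base axis. Payload 9.4 kg.
Tool frame: the origin (TCP) lies on the centre line of the jaws, within the pads' length; the fingertips stand 17 mm ahead of it and the grasp point (between the pads) lies 2 mm behind it; z points along the fingers, y is the direction in which the jaws open and shut (so a half turn about z gives the same grasp; the last joint's range is limited). The gripper opens to 85 mm and grips with 20 to 120 N. Pads are 22 mm wide; open, the fingers measure 114 mm over their backs; the gripper's body (76 mm by 85 mm) begins 54 mm behind the grasp point. The pads swing forward as they close: fully open they stand 13 mm farther back than shut.
Start: joints at [1.075, 0.599, -0.003, 1.599, 0.002, 0.943, -0.08], TCP at [294.823, -662.347, 248.275] pointing down, gripper open.
Joint ranges: [-2.57, 2.57], [-0.35, 1.97], [-1.29, 1.29], [0.11, 2.56], [-1.05, 4.19], [0.11, 1.86], [-2.63, 2.63]. Speed limits (rad/s): [2.22, 2.22, 3.01, 3.01, 3.14, 3.14, 3.14].

### API

Orientations are given as a unit quaternion [x, y, z, w].
In Python, from workcell import sensors, optics, hand_in gives the robot as it stands.
- The arm moves only by the tool carry_out, never from a script. Its argument "series" is a list of rows, each a list of 3 entries, a list of its own where there are three numbers: the finger opening in mm, from 0 to 85.4, then the shift along the tool's x, y, z in mm, then the turn, a rotation vector about the tool's x, y, z in degrees. In form: [[jaw, [x, y, z], [wx, wy, wz]], ...]. A call has 1 to 10 rows; each row shifts and turns the commanded pose from where the row before left it, along the tool's axes as they then stand; what a row does not reach is not made up. A row lasts 1/8 s, in which the tool goes at most 62.5 mm and 10.7 degrees, less where a joint would pass 70% of its speed; a pose out of reach is approached as far as the arm can. A call with a gripper value outside its range is refused whole. The fingers move at their own pace and stop on an object; "grip_force" is the grip in N (left out, the last holds). Time passes only in rows, so rows that do not move let the fingers close. It gives the time, the measured TCP pose, the force and the opening at its end, in the units of the state.
- sensors.observe(): the state, without advancing time (a new reading comes with each control period).
- optics.snapshot(name): name is "scene" or "top"; returns (picture, depth): 420x560x3 uint8, red, green, blue; 420x560 float32, mm along the optical axis (not along the pixel's ray), 0 where there is no reading.
- optics.camera_info(name): a dict with "fx", "fy", "cx", "cy" (pixels), "eye" and "rotation" of the camera in the world. Camera axes: x right, y down, z forward; pixel columns grow to the right and rows downward; lengths in mm; the calibration is good to about 2 mm. A picture is of the moment at which its call begins. camera_info takes no time and is no camera call.
- hand_in(): hands the job in, once; it reports no verdict.
The state is a dict: "t": time; "joint_positions": joint angles; "qvel": joint speeds; "tau": joint torques, N m; "position": TCP position; "eef_rot": TCP orientation; "force": force on the tool from outside, world axes, zero at the start; "moment": the same for the moment, N m; "width": finger opening in mm.
Only numpy, scipy, OpenCV 4.12 (cv2) and the standard library are available. Lean on these libraries where they do the work, as an engineer would, in place of code of your own. Each camera call takes 0.05 s, during which the arm holds its last target.

### The job

Take the aluminium carrier frame with the orange tab out of the slotted rack and hang it on the stand's yellow J-hook: bring its window sideways over the upturned tip, then let it down gently until the top rail rests in the throat, centred and hanging straight. Then turn the red wing keeper clockwise, fully across the rail beside the tab, so that the frame cannot jump off. Leave the circuit boards, the vacuum head and the pinned ring where they are.

Things in the scene. Friction and masses are not known exactly. Their poses are not given: they have to be found in the camera images.
- stand: Fixed stand of 30 mm aluminium profile. Origin on the deck under the middle of its cross bar; the hook points along its -y. Cross bar along x (x -115 to +145, y -15 to +15 mm), top 180 mm above the deck, on uprights at x -80 and +110. Base plate x -110 to +140, y -80 to +50, 12 mm thick.
- throat (a point): Middle of the J-hook's throat floor, 160 mm above the deck, at x 0, y -43 mm of the stand; axes as the stand's. Yellow strip 30 mm wide (x), 4 thick: from the cross bar it runs level 10 mm above the throat floor, drops into the throat (floor 20 mm long in y, sloping sides) and ends in a tip, y -10 to -20 mm from here, rising 18 mm above the floor. Open above and, over the tip, to -y.
- keeper_hub (a point): On the vertical turning axis of the red wing keeper, half-way up its wings, 195 mm above the deck, at x +60, y 0 of the stand. Two straight wings reach 56 mm from the axis either way, 10 mm thick, 185 to 205 mm above the deck; the hub, 24 mm diameter, stands 4 mm higher. Across, a wing lies 5 mm above the hung frame's top rail.
- keeper (a joint): Turn of the keeper, rad. 0: wings along the stand's x, clear of the frame. Grows clockwise seen from above: the wing pointing to the stand's +x swings to its -y, over the rail beside the tab. Stops at 0 and at 1.6 (wings across the rail). Starts between 0 and 0.3; friction 0.07 N m; stays where it is left.
- frame_center (a point): Centre, half-way up, of the carrier frame: aluminium, 6 mm thick, 150 wide (its x), 195 high (its z, up), y square to its plane, both faces alike, about 0.2 kg. Rails 20 mm wide round a window 110 wide, 90 high. Amid the top rail a tab 50 wide, 65 high: 10 mm bare metal, then an orange grip 10 mm thick whose top is the frame's top, 97.5 mm above here. Starts upright in a rack slot.
- frame_seat (a point): Middle of the underside of the frame's top rail (top edge of the window), 12.5 mm above frame_center and 85 mm below the tab's top edge; axes as the frame's. It comes to throat when the frame hangs home.
- rack: Fixed grey rack, 190 x 190 mm. Origin on the deck at its centre. Three slots along its x, at y -60, 0 and +60 mm; slot floor 12 mm and slot walls 72 mm above the deck, slots 8 mm wide and 60 mm deep.
- board_a: Green circuit board in a black edge, 150 x 6 x 80 mm, upright in another slot of the rack, top 92 mm above the deck. Origin: middle of its lower edge. Leave it.
- board_b: A second, equal board in the third slot. Leave it.
- vacuum_head: Vacuum head lying cups up on the deck: cross 120 mm wide, 64 mm high, four blue cups. Origin: centre of its underside. Leave it.
- nest_ring: Aluminium ring, 110 mm diameter, with four upright pins, 44 mm high. Origin: centre of its underside. Leave it.
Not all that is in view belongs to the job. Of the things shaped like the part that bears frame_center, the aluminium one is meant.

How it is judged (in metres and radians):
On the way, in this order (a step that is already met when the one before it is completed fails the run):
1. the frame hangs in the throat of the hook: top rail on the throat floor, centred, straight (x of frame_seat in the frame of throat between -0.02 and 0.02 m and y of frame_seat in the frame of throat between -0.012 and 0.012 m and z of frame_seat in the frame of throat between -0.005 and 0.006 m and angle between frame_seat's own z axis and vertical below 0.15 rad and angle between the y axis of frame_seat and the y axis of throat, either way round below 0.3 rad), for 0.2 s.
2. with the frame hanging, the keeper is turned across its rail (all of step 1 and value of joint keeper above 1.3 rad), for 0.2 s.
At the end, for the whole second after the job is handed in: The frame hangs at rest with frame_seat at the throat floor (within 20 mm sideways along x, 12 mm along y, +6/-5 mm in height), upright within 0.15 rad and square to the hook within 0.3 rad; the keeper stands at more than 1.3 rad, across the rail (all of step 2 and linear speed of frame below 0.02 m/s and angular speed of frame below 0.15 rad/s); the robot touches nothing.
It fails at once if a circuit board is moved by more than 30 mm (distance of board_a from where it was at the start of the episode above 0.03 m).
It fails at once if a circuit board is moved by more than 30 mm (distance of board_b from where it was at the start of the episode above 0.03 m).
It fails at once if the vacuum head is moved by more than 30 mm (distance of vacuum_head from where it was at the start of the episode above 0.03 m).
It fails at once if the pinned ring is moved by more than 30 mm (distance of nest_ring from where it was at the start of the episode above 0.03 m).
It fails at once if the frame is dropped or slammed into the hook (faster than 0.45 m/s within 20 mm of its seat) (distance between frame_seat and throat below 0.02 m and linear speed of frame above 0.45 m/s).
It also fails if it takes over 50 s, if anything falls off the work surface, if the arm or the gripper's body presses on something with over 40 N, if the wrist force passes 120 N, or if a joint passes its speed limit or range.

## Working session

There is one attempt and no reset: what is moved stays moved. The work goes in short steps, Python scripts to look and compute and a tool call to move; the robot and the scene stay as the last step left them, time stands still between calls to the robot, and variables do not carry over. Pictures are saved under pics/ and viewed, and the job is handed in when it is done.

Besides the shell and the picture viewer there is one more tool, called after ">>>" in YAML: its name, and indented under it one key for each argument. carry_out: Moves the arm, as the interface text tells. Its arguments: {"type":"object","properties":{"series":{"type":"array","items":{"type":"array"}},"grip_force":{"type":"number"}},"required":["series"]}

```bash
mkdir -p pics
cat > h.py <<'E'
import numpy as np,cv2
from workcell import sensors,optics,hand_in
def snap(n,f):
    p,d=optics.snapshot(n); cv2.imwrite('pics/'+f+'.png',p[:,:,::-1]); np.savez('pics/'+f+'.npz',p=p,d=d); return p,d
def pts(n,d):
    c=optics.camera_info(n); v,u=np.mgrid[0:420,0:560]
    P=np.stack([(u-c['cx'])/c['fx']*d,(v-c['cy'])/c['fy']*d,d],-1)
    return P@np.array(c['rotation']).T+np.array(c['eye'])
E
python3 - <<'E'
from h import *
for n in ('scene','top'):
    snap(n,n+'0'); print(n,optics.camera_info(n))
print(sensors.observe())
E
```

```text
scene {'fx': 428.3669797425981, 'fy': 428.3669797425981, 'cx': 280.8084771126961, 'cy': 217.82977460064717, 'eye': array([1144.99646294, -910.9383343 ,  845.19065834]), 'rotation': array([ 0.84765281,  0.25577129, -0.14615623, -0.4412529 ])}
top {'fx': 460.0851383466714, 'fy': 460.0851383466714, 'cx': 277.03765767600396, 'cy': 202.77802989869184, 'eye': array([ 386.98504685,  -60.91430322, 1194.32033086]), 'rotation': array([-0.69891774,  0.71077456, -0.05392134,  0.05836093])}
{'t': 0.1, 'joint_positions': array([ 1.07529761,  0.60003835, -0.00254196,  1.60005405,  0.001813  ,
        0.94290652, -0.07981341]), 'qvel': array([-1.97592204e-03, -4.47371084e-04,  1.25560785e-03, -1.27934657e-03,
        1.24688239e-03, -5.62152961e-05, -2.65724421e-05]), 'tau': array([ 7.72488595e-03, -7.77985382e+01,  1.56989280e+00, -2.58622277e+01,
        1.24826725e-02,  5.51543853e-03,  4.59315982e-05]), 'position': array([ 294.65413504, -661.98364984,  247.50672356]), 'eef_rot': array([ 9.78150347e-01,  2.07897586e-01, -2.14763620e-04, -6.68522220e-04]), 'force': array([ 0.2031481 , -1.08235239, -0.62696407]), 'moment': array([-0.01397288, -0.01341409, -0.00603401]), 'width': 85.40868815253785}
```

Run:
```python
s=open('h.py').read().replace("np.array(c['rotation']).T","R.from_quat(c['rotation']).as_matrix().T")
open('h.py','w').write("from scipy.spatial.transform import Rotation as R\n"+s)
```

```text
(no output)
```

View pics/scene0.png

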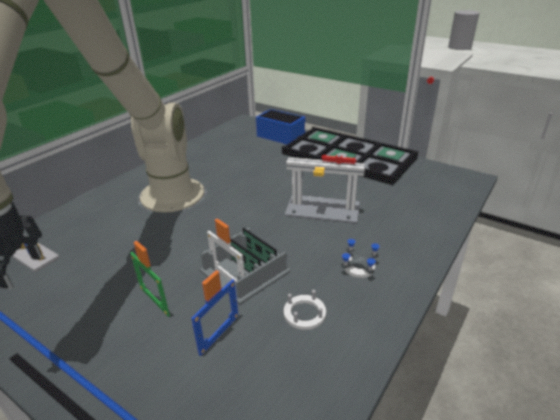

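View pics/top0.png

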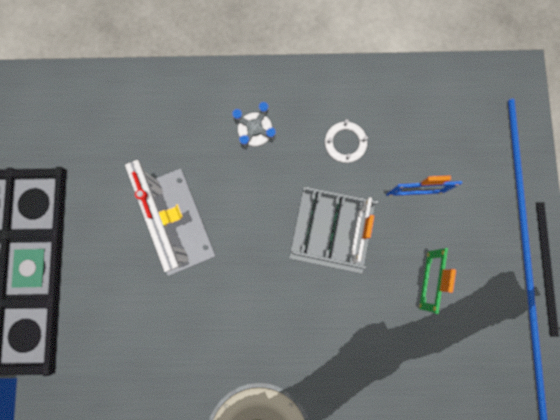

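Candidates for the frame: the silver one in the rack (scene 225,250; top 365,230), the green one (scene 148,280; top 435,280) and the blue one (scene 215,315; top 425,187). Silver in the rack is the aluminium one. I'll check it in a crop and measure.

Run:
```python
from h import *
z=np.load('pics/top0.npz');p,d=z['p'],z['d']
s=np.load('pics/scene0.npz');q,e=s['p'],s['d']
a=cv2.resize(p[170:290,280:400],(480,480),interpolation=2)[:,:,::-1]
b=cv2.resize(q[205:305,170:290],(576,480),interpolation=2)[:,:300,::-1]
b=cv2.resize(q[210:300,190:250],(320,480),interpolation=2)[:,:,::-1]
cv2.imwrite('pics/crop0.png',np.hstack([a,b]))
for n,pic,dd in(('top',p,d),('scene',q,e)):
    P=pts(n,dd); H=cv2.cvtColor(pic,cv2.COLOR_RGB2HSV); 
    def rep(name,m):
        m=m&(dd>0)
        k,l,st,c=cv2.connectedComponentsWithStats(m.astype(np.uint8))
        for i in range(1,k):
            if st[i,4]<12: continue
            X=P[l==i]; md=np.median(X,0); r=cv2.minAreaRect(X[:,:2].astype(np.float32))
            print(n,name,c[i].round(),st[i,4],'med',md.round(),'zq',np.percentile(X[:,2],[5,50,95]).round(),'rect',[np.round(t,1) for t in r])
    h,sa,v=H[...,0],H[...,1],H[...,2]
    rep('orange',(h>5)&(h<16)&(sa>150)&(v>120))
    rep('yellow',(h>=17)&(h<32)&(sa>150)&(v>120))
    rep('red',((h<4)|(h>174))&(sa>150)&(v>80))
    rep('rackish',(P[...,2]>65)&(P[...,2]<80)&(P[...,0]>200)&(P[...,0]<600))
    rep('bar',(P[...,2]>172)&(P[...,2]<188)&(P[...,0]>200)&(P[...,0]<700)&(P[...,1]>50))
    rep('base',(P[...,2]>7)&(P[...,2]<17)&(P[...,0]>200)&(P[...,0]<700)&(P[...,1]>50))
```

```text
top orange [435. 180.] 127 med [ 594. -410.  183.] zq [153. 183. 196.] rect [array([ 597.1, -415. ]), array([ 9.4, 47.7]), np.float64(1.4)]
top orange [367. 227.] 91 med [ 490. -252.  195.] zq [168. 195. 208.] rect [array([ 491.3, -253.8]), array([ 9. , 46.2]), np.float64(74.4)]
top orange [447. 280.] 194 med [ 373. -424.  175.] zq [149. 175. 196.] rect [array([ 372.7, -425.9]), array([ 9.7, 46.2]), np.float64(78.7)]
top yellow [170. 215.] 247 med [528. 188. 163.] zq [157. 163. 173.] rect [array([529.3, 184.5]), array([29.1, 44.9]), np.float64(20.8)]
top red [142. 195.] 157 med [563. 236. 205.] zq [201. 205. 210.] rect [array([569.2, 241.5]), array([105.6,  21.2]), np.float64(29.4)]
top rackish [339. 198.] 272 med [ 579. -207.   71.] zq [66. 71. 75.] rect [array([ 557.7, -202.9]), array([135.8,  64.4]), np.float64(77.8)]
top rackish [374. 201.] 17 med [ 567. -295.   71.] zq [67. 71. 74.] rect [array([ 566.7, -295.2]), array([15. ,  6.8]), np.float64(78.9)]
top rackish [334. 226.] 15 med [ 507. -194.   70.] zq [66. 70. 76.] rect [array([ 507. , -193.4]), array([ 1.8, 31.3]), np.float6
[... 4695 characters left out ...]
1]), np.float64(46.9)]
scene base [430. 104.] 57 med [ 525. 1418.   13.] zq [ 8. 13. 16.] rect [array([ 525.9, 1416. ]), array([168.7,  59.5]), np.float64(15.3)]
scene base [408. 110.] 21 med [ 456. 1261.   11.] zq [ 8. 11. 17.] rect [array([ 460.1, 1266.2]), array([54.3, 30.8]), np.float64(37.8)]
scene base [298. 156.] 31 med [257. 506.  12.] zq [ 7. 12. 17.] rect [array([246.6, 504.6]), array([86.6, 13.7]), np.float64(1.3)]
scene base [388. 175.] 103 med [657. 507.  12.] zq [ 8. 12. 16.] rect [array([668.3, 615.5]), array([298.8, 116.6]), np.float64(64.9)]
scene base [323. 209.] 1303 med [540. 203.  13.] zq [ 9. 13. 16.] rect [array([535.1, 211.7]), array([250.1, 137.7]), np.float64(21.1)]
```

View pics/crop0.png

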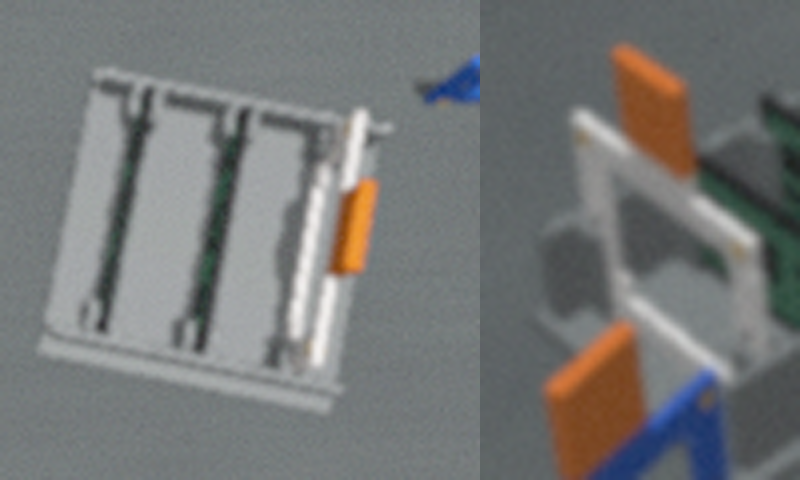

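The crop confirms the silver frame with the orange tab, in the slot nearest the blue frame (tab at top 367,227). Next I refine the poses of frame, stand and keeper.

Run:
```python
from h import *
def line(X):
    c=X[:,:2].mean(0); u,s,v=np.linalg.svd(X[:,:2]-c,full_matrices=False); d=v[0]*np.sign(v[0][0]); t=(X[:,:2]-c)@d; w=(X[:,:2]-c)@np.array([-d[1],d[0]])
    return len(X),c.round(1),np.degrees(np.arctan2(d[1],d[0])).round(1),np.percentile(t,[1,99]).round(1),np.percentile(w,[2,98]).round(1)
for n in('top','scene'):
    z=np.load(f'pics/{n}0.npz');p,d=z['p'],z['d'];P=pts(n,d)
    H=cv2.cvtColor(p,cv2.COLOR_RGB2HSV);h,s,v=cv2.split(H)
    box=lambda x0,x1,y0,y1,z0,z1:(P[...,0]>x0)&(P[...,0]<x1)&(P[...,1]>y0)&(P[...,1]<y1)&(P[...,2]>z0)&(P[...,2]<z1)&(d>0)
    org=(h>4)&(h<18)&(s>120)
    print(n,'rail',line(P[box(380,600,-320,-200,134,148)&~org]))
    print(n,'tabtop',line(P[box(440,560,-300,-220,201,212)]), np.median(P[box(440,560,-300,-220,201,212)][:,2]))
    print(n,'tab',line(P[box(440,560,-300,-220,160,212)&org]))
    print(n,'boards',line(P[box(380,600,-260,-200,86,97)]),line(P[box(380,600,-195,-140,86,97)]))
    print(n,'bar',line(P[box(380,700,100,320,175,184)]))
    print(n,'keeper',line(P[box(480,640,180,300,199,206)]),'hub',line(P[box(480,640,180,300,207,213)]))
    red=((h<6)|(h>172))&(s>130)
    print(n,'keeperred',line(P[box(480,660,160,320,186,213)&red]))
```

```text
top rail (142, array([ 491.1, -254.7]), np.float64(-12.8), array([-71.6,  75.5]), array([-4.1,  2.8]))
top tabtop (110, array([ 492.3, -255.2]), np.float64(-13.0), array([-23.8,  24.6]), array([-5.2,  4.6])) 206.291296165618
top tab (165, array([ 490.7, -253.2]), np.float64(-13.2), array([-22.5,  25.5]), array([-5.9,  3.2]))
top boards (69, array([ 536.9, -210.4]), np.float64(10.4), array([-117.5,   39.6]), array([-12.8,  12.8])) (140, array([ 510.2, -167.9]), np.float64(18.9), array([-76.3,  79.8]), array([-19.7,  20.2]))
top bar (1237, array([514.7, 217. ]), np.float64(21.0), array([-111.3,  143.9]), array([-25.5,  17. ]))
top keeper (184, array([571.3, 241.2]), np.float64(20.8), array([-54.3,  54.4]), array([-9.6,  6.2])) hub (75, array([571.2, 241.5]), np.float64(18.4), array([-40.1,  39.7]), array([-9.2, 10. ]))
top keeperred (183, array([567.3, 239.1]), np.float64(20.8), array([-50.3,  54.4]), array([-8. ,  9.2]))
scene rail (143, array([ 497.8, -257.7]), np.float64(-12.6), array([-80.1,  69.9]), array([-2.8,  4.5]))
scene tabtop (64, array([ 496.2, -257.2]), np.float64(-12.0), array([-26.6,  22.8]), array([-4.5,  5.9])) 206.80679155419597
scene tab (204, array([ 498.8, -259.6]), np.float64(-10.3), array([-27.7,  20.4]), array([-3.1,  6.8]))
scene boards (84, array([ 522. , -215.7]), np.float64(14.1), array([-103.7,   56.2]), array([-12.8,  17.7])) (98, array([ 531.2, -163.8]), np.float64(20.2), array([-80.9,  61.1]), array([-18.2,  22.8]))
scene bar (393, array([530.7, 218.8]), np.float64(21.2), array([-124.1,  128.8]), array([-52. ,  20.7]))
scene keeper (74, array([572.4, 238.9]), np.float64(19.8), array([-53.1,  53.7]), array([-8.2,  7.9])) hub (18, array([572. , 237.9]), np.float64(19.5), array([-24.1,  19. ]), array([-5.8,  8.8]))
scene keeperred (168, array([573.7, 238.6]), np.float64(20.1), array([-53.9,  53. ]), array([-8. ,  7.3]))
```

```bash
cat > plan.py <<'E'
from h import *
def yawpose(y):  # tool down, tool x at yaw y
    y=np.radians(y); x=np.array([np.cos(y),np.sin(y),0]); z=np.array([0,0,-1.]); return R.from_matrix(np.stack([x,np.cross(z,x),z],1))
def plan(wps,jaw,p=None,r=None):
    """wps: list of (pos,yaw,nrows)"""
    o=sensors.observe(); p=np.array(o['position']) if p is None else np.array(p,float); r=R.from_quat(o['eef_rot']) if r is None else r
    rows=[]
    for t,y,n in wps:
        T=yawpose(y)
        for k in range(n,0,-1):
            w=np.degrees((r.inv()*T).as_rotvec())/k
            s=r.inv().apply((np.array(t)-p)/k)
            s=s.round(1);w=w.round(1)
            p=p+r.apply(s); r=r*R.from_rotvec(w,degrees=True)
            rows.append([jaw,s.tolist(),w.tolist()])
    print(rows); print(p.round(1),R.as_quat(r).round(4)); return p,r
E
python3 - <<'E'
from plan import *
plan([((493.5,-256,262),-12.7,10)],85)
E
```

```text
[[85, [34.7, -29.0, -1.4], [-0.0, 0.0, 3.7]], [85, [32.7, -31.2, -1.4], [-0.0, 0.0, 3.7]], [85, [30.7, -33.2, -1.4], [-0.0, 0.0, 3.7]], [85, [28.4, -35.1, -1.4], [-0.0, 0.0, 3.7]], [85, [26.1, -36.9, -1.4], [-0.0, 0.0, 3.6]], [85, [23.8, -38.5, -1.4], [-0.0, 0.0, 3.7]], [85, [21.2, -39.9, -1.4], [-0.0, 0.0, 3.6]], [85, [18.7, -41.2, -1.4], [-0.0, 0.0, 3.7]], [85, [16.0, -42.3, -1.5], [-0.0, 0.0, 3.6]], [85, [13.2, -43.2, -1.4], [-0.1, 0.1, 3.7]]]
[ 493.5 -256.   262. ] [ 9.939e-01 -1.106e-01  4.000e-04  4.000e-04]
```

>>> carry_out:
  series:
    - [85, [34.7, -29, -1.4], [0, 0, 3.7]]
    - [85, [32.7, -31.2, -1.4], [0, 0, 3.7]]
    - [85, [30.7, -33.2, -1.4], [0, 0, 3.7]]
    - [85, [28.4, -35.1, -1.4], [0, 0, 3.7]]
    - [85, [26.1, -36.9, -1.4], [0, 0, 3.6]]
    - [85, [23.8, -38.5, -1.4], [0, 0, 3.7]]
    - [85, [21.2, -39.9, -1.4], [0, 0, 3.6]]
    - [85, [18.7, -41.2, -1.4], [0, 0, 3.7]]
    - [85, [16, -42.3, -1.5], [0, 0, 3.6]]
    - [85, [13.2, -43.2, -1.4], [0, 0, 3.7]]
  grip_force: 40

```text
t: 1.35
position: [494.1, -254.9, 262.2]
eef_rot: [0.994, -0.112, -0.0, -0.0]
force: [1.3, -0.6, -0.0]
width: 85.0
```

Run:
```python
from plan import *
snap('scene','s1')
o=sensors.observe();print(o['position'],o['eef_rot'],o['qvel'].round(3),o['joint_positions'].round(2),o['t'])
plan([((493.5,-256,192),-12.7,6)],85)
```

```text
[ 497.29622024 -248.49102255  262.1515704 ] [ 9.93953522e-01 -1.09786772e-01  2.83821760e-04 -1.78328068e-03] [ 0.052  0.008 -0.019 -0.009  0.004 -0.002  0.202] [ 0.26  0.38  0.14  1.98 -0.08  0.78 -1.35] 1.4
[[85, [-0.3, 1.4, 11.7], [-0.0, -0.0, 0.0]], [85, [-0.4, 1.4, 11.7], [-0.0, -0.0, 0.0]], [85, [-0.3, 1.4, 11.7], [-0.1, -0.0, 0.0]], [85, [-0.4, 1.4, 11.7], [-0.0, -0.0, 0.0]], [85, [-0.3, 1.4, 11.7], [-0.1, -0.0, 0.0]], [85, [-0.4, 1.3, 11.6], [-0.0, -0.0, 0.1]]]
[ 493.5 -256.   192. ] [ 9.939e-01 -1.107e-01  1.000e-04 -0.000e+00]
```

View pics/s1.png

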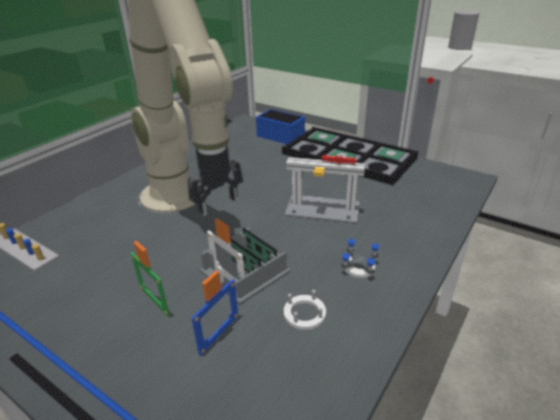

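The gripper is open above the rack (scene 215,190). It was still settling after the move, so I hold a moment first.

>>> carry_out:
  series:
    - [85, [0, 0, 0], [0, 0, 0]]
    - [85, [0, 0, 0], [0, 0, 0]]
    - [85, [0, 0, 0], [0, 0, 0]]

```text
t: 1.78
position: [493.0, -257.6, 262.3]
eef_rot: [0.994, -0.112, -0.0, 0.0]
force: [0.6, 0.1, -0.5]
width: 85.4
```

Run:
```python
from plan import *
o=sensors.observe();print(o['position'],o['eef_rot'],o['qvel'].round(3))
plan([((493.5,-256,192),-12.7,6)],85)
```

```text
[ 492.95194197 -257.60066455  262.29983631] [ 9.93754129e-01 -1.11591551e-01 -1.70792184e-04  1.69049649e-04] [ 0.001 -0.001 -0.003  0.002 -0.     0.001 -0.004]
[[85, [0.0, -0.3, 11.7], [0.0, 0.0, -0.0]], [85, [0.0, -0.3, 11.7], [0.0, 0.0, -0.0]], [85, [0.1, -0.3, 11.7], [0.0, 0.0, -0.0]], [85, [0.0, -0.3, 11.7], [0.0, 0.0, -0.0]], [85, [0.1, -0.3, 11.7], [0.0, 0.0, -0.1]], [85, [0.0, -0.2, 11.8], [0.0, 0.0, -0.0]]]
[ 493.5 -256.   192. ] [ 9.939e-01 -1.107e-01 -2.000e-04  2.000e-04]
```

>>> carry_out:
  series:
    - [85, [0.1, -0.3, 12], [0, 0, 0]]
    - [85, [0, -0.3, 12], [0, 0, 0]]
    - [85, [0.1, -0.3, 12], [0, 0, 0]]
    - [85, [0, -0.3, 12], [0, 0, 0]]
    - [85, [0.1, -0.3, 12], [0, 0, 0]]
    - [85, [0, -0.1, 10], [0, 0, 0]]
    - [85, [0, 0, 0], [0, 0, 0]]
    - [85, [0, 0, 0], [0, 0, 0]]

```text
t: 2.78
position: [494.5, -255.0, 192.5]
eef_rot: [0.994, -0.111, 0.0, 0.0]
force: [0.2, 0.1, -0.3]
width: 85.0
```

Run:
```python
from h import *
a,_=snap('scene','s2');b,_=snap('top','t2')
cv2.imwrite('pics/c2.png',np.hstack([cv2.resize(a[170:290,160:280],(400,400)),cv2.resize(b[160:280,310:430],(400,400))])[:,:,::-1])
```

```text
(no output)
```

View pics/c2.png

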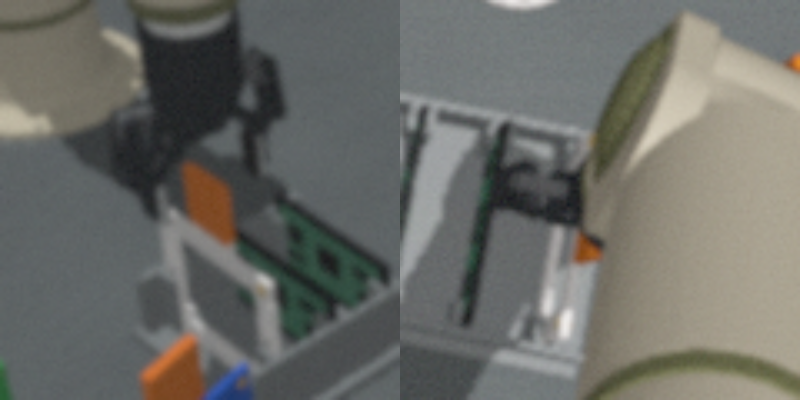

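The fingers straddle the orange tab (crop 205,205), so I close.

>>> carry_out:
  series:
    - [0, [0, 0, 0], [0, 0, 0]]
    - [0, [0, 0, 0], [0, 0, 0]]
    - [0, [0, 0, 0], [0, 0, 0]]
    - [0, [0, 0, 0], [0, 0, 0]]
    - [0, [0, 0, 0], [0, 0, 0]]
    - [0, [0, 0, 0], [0, 0, 0]]
    - [0, [0, 0, 0], [0, 0, 0]]
    - [0, [0, 0, 0], [0, 0, 0]]
  grip_force: 70

```text
t: 3.88
position: [494.5, -254.9, 192.5]
eef_rot: [0.994, -0.111, 0.0, 0.0]
force: [0.6, -0.2, 3.8]
width: 8.7
```

>>> carry_out:
  series:
    - [0, [0, 0, -6], [0, 0, 0]]
    - [0, [0, 0, -10], [0, 0, 0]]
    - [0, [0, 0, -12], [0, 0, 0]]
    - [0, [0, 0, -15], [0, 0, 0]]
    - [0, [0, 0, -15], [0, 0, 0]]
    - [0, [0, 0, -15], [0, 0, 0]]
    - [0, [0, 0, -15], [0, 0, 0]]
    - [0, [0, 0, -12], [0, 0, 0]]
    - [0, [0, 0, 0], [0, 0, 0]]

```text
t: 5.0
position: [494.7, -255.0, 293.4]
eef_rot: [0.994, -0.111, 0.001, 0.0]
force: [-0.5, 0.7, -2.6]
width: 9.1
```

Run:
```python
from plan import *
a,d=snap('scene','s3')
P=pts('scene',d);h,s,v=cv2.split(cv2.cvtColor(a,cv2.COLOR_RGB2HSV))
o=sensors.observe();print(o['position'],o['eef_rot'],o['force'],o['width'])
cv2.imwrite('pics/c3.png',cv2.resize(a[130:310,130:310],(600,600))[:,:,::-1])
```

```text
[ 494.36215657 -254.84134371  292.60475167] [ 9.93864602e-01 -1.10603307e-01  2.42469635e-04  5.58996105e-05] [-0.30768921  0.58781489 -2.44306001] 9.290110619796684
```

View pics/c3.png

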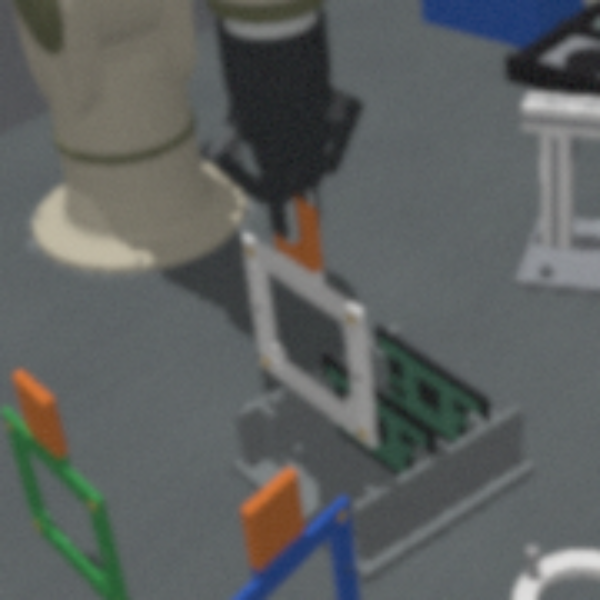

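The frame hangs free and straight in the grip (crop 310,330), and the boards are still in place. Next, carry it to a point in front of the hook.

Run:
```python
from plan import *
o=sensors.observe()
A=np.array(o['position']);B=np.array([553.4,122.8,292])
p,r=plan([(A+(B-A)*.06,-11,1),(A+(B-A)*.17,-7,1),(A+(B-A)*.83,17,6),(A+(B-A)*.95,20.5,2)],0)
plan([(B,21.3,2)],0,p,r)
```

```text
[[0, [-1.5, -22.9, 0.0], [0.0, -0.0, -1.7]], [0, [-1.6, -42.0, 0.1], [0.0, -0.0, -4.0]], [0, [1.4, -42.0, 0.1], [0.0, -0.0, -4.0]], [0, [4.3, -41.8, 0.1], [0.0, -0.0, -4.0]], [0, [7.2, -41.4, 0.0], [0.0, -0.0, -4.0]], [0, [10.1, -40.8, 0.1], [0.0, -0.0, -4.0]], [0, [12.9, -40.1, 0.0], [0.0, -0.0, -4.0]], [0, [15.7, -39.0, 0.1], [0.0, -0.0, -4.0]], [0, [10.0, -20.6, 0.0], [0.0, -0.0, -1.8]], [0, [10.7, -20.3, 0.0], [0.0, -0.0, -1.7]]]
[550.5 103.9 292.1] [9.840e-01 1.779e-01 2.000e-04 1.000e-04]
[[0, [4.7, -8.3, 0.0], [0.0, -0.0, -0.4]], [0, [4.7, -8.4, 0.1], [0.0, -0.0, -0.4]]]
[553.4 122.8 292. ] [9.828e-01 1.848e-01 2.000e-04 1.000e-04]
```

>>> carry_out:
  series:
    - [0, [-1.5, -22.9, 0], [0, 0, -1.7]]
    - [0, [-1.6, -42, 0], [0, 0, -4]]
    - [0, [1.4, -42, 0], [0, 0, -4]]
    - [0, [4.3, -41.8, 0], [0, 0, -4]]
    - [0, [7.2, -41.4, 0], [0, 0, -4]]
    - [0, [10.1, -40.8, 0], [0, 0, -4]]
    - [0, [12.9, -40.1, 0], [0, 0, -4]]
    - [0, [15.7, -39, 0], [0, 0, -4]]
    - [0, [10, -20.6, 0], [0, 0, -1.8]]
    - [0, [10.7, -20.3, 0], [0, 0, -1.7]]

```text
t: 6.3
position: [550.2, 104.8, 291.9]
eef_rot: [0.984, 0.179, -0.001, 0.0]
force: [0.3, -0.1, -2.2]
width: 8.9
```

>>> carry_out:
  series:
    - [0, [4.7, -8.3, 0], [0, 0, -0.4]]
    - [0, [4.7, -8.4, 0], [0, 0, -0.4]]
    - [0, [0, 0, 5], [0, 0, 0]]
    - [0, [0, 0, 8], [0, 0, 0]]
    - [0, [0, 0, 8], [0, 0, 0]]
    - [0, [0, 0, 5], [0, 0, 0]]
    - [0, [0, 0, 2], [0, 0, 0]]
    - [0, [0, 0, 0], [0, 0, 0]]
    - [0, [0, 0, 0], [0, 0, 0]]

```text
t: 7.42
position: [553.5, 122.8, 264.6]
eef_rot: [0.983, 0.185, 0.0, -0.0]
force: [0.6, 0.1, -3.3]
width: 9.2
```

```bash
cat > m.py <<'E'
import sys
from plan import *
k=sys.argv[1]
o=sensors.observe();print(o['t'],o['position'].round(1),o['eef_rot'].round(4),o['force'].round(1),o['width'],np.abs(o['qvel']).max().round(3))
O=np.array([516,218.8,0]);y=np.radians(21.3);S=np.array([[np.cos(y),np.sin(y),0],[-np.sin(y),np.cos(y),0],[0,0,1]])
print('TCP stand',((o['position']-O)@S.T).round(1))
for n in('scene','top'):
    a,d=snap(n,n+k);P=(pts(n,d)-O)@S.T
    ok=(d>0)&(np.abs(P[...,0])<90)&(P[...,1]<-22)&(P[...,1]>-140)&(P[...,2]>25)
    h,s,v=cv2.split(cv2.cvtColor(a,cv2.COLOR_RGB2HSV))
    sil=ok&(s<60)&(v>110)
    X=P[sil]; print(n,'silver',len(X))
    if len(X)>30:
        c=np.median(X,0);u,w,V=np.linalg.svd(X-X.mean(0),full_matrices=False);print(' cen',X.mean(0).round(1),'normal',V[2].round(3),'lo/hi',np.percentile(X,1,axis=0).round(1),np.percentile(X,99,axis=0).round(1))
    og=ok&(h>4)&(h<17)&(s>130)&(P[...,2]>150); X=P[og]
    if len(X)>10: print(' orange',len(X),X.mean(0).round(1),np.percentile(X,2,axis=0).round(1),np.percentile(X,98,axis=0).round(1))
    ye=(d>0)&(h>=18)&(h<32)&(s>130)&(P[...,2]>140)&(np.abs(P[...,0])<40); X=P[ye]
    if len(X)>10: print(' yellow',len(X),X.mean(0).round(1),np.percentile(X,2,axis=0).round(1),np.percentile(X,98,axis=0).round(1))
a=cv2.imread(f'pics/scene{k}.png')[120:270,230:400];b=cv2.imread(f'pics/top{k}.png')[140:290,90:260]
cv2.imwrite(f'pics/m{k}.png',np.hstack([cv2.resize(a,(400,353)),cv2.resize(b,(400,353))]))
E
python3 m.py 4
```

```text
7.425 [553.5 122.8 264.6] [ 9.828e-01  1.848e-01  2.000e-04 -0.000e+00] [ 0.6  0.1 -3.3] 9.157587156135916 0.002
TCP stand [   0.  -103.   264.6]
scene silver 2055
 cen [  -2.7 -113.   379.2] normal [ 0.07  -0.997 -0.022] lo/hi [ -76.  -139.7   86.8] [ 72.1 -64.1 684.6]
 orange 144 [  -0.5 -107.6  252.1] [ -25.6 -112.7  229.7] [  23.5 -101.4  278.9]
top silver 4780
 cen [ -31.2 -102.8  631.1] normal [ 0.197 -0.98   0.01 ] lo/hi [ -88.9 -139.4  102.3] [ 36.1 -59.7 717.9]
 orange 63 [ -22.6 -105.4  272.9] [ -33.9 -113.   240.8] [-13.1 -99.8 358. ]
```

View pics/m4.png

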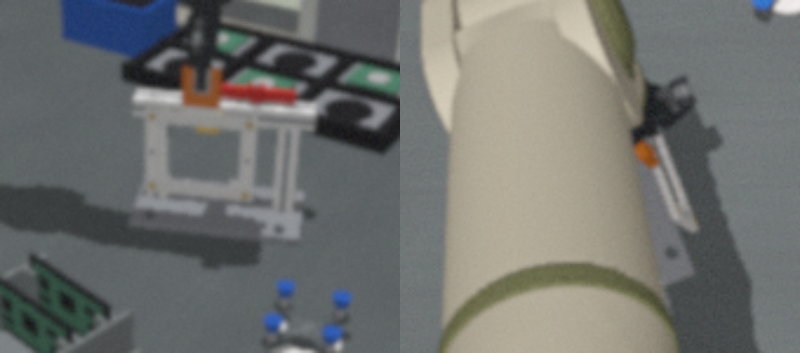

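The frame stands in front of the hook, the yellow tip shows through the window (crop 207,128), and the orange is centred to about 1 mm. Quick tilt check from the same picture.

Run:
```python
from plan import *
O=np.array([516,218.8,0]);y=np.radians(21.3);S=np.array([[np.cos(y),np.sin(y),0],[-np.sin(y),np.cos(y),0],[0,0,1]])
z=np.load('pics/scene4.npz');a,d=z['p'],z['d'];P=(pts('scene',d)-O)@S.T
h,s,v=cv2.split(cv2.cvtColor(a,cv2.COLOR_RGB2HSV))
m=(d>0)&(s<70)&(v>90)&(np.abs(P[...,0])<80)&(P[...,1]<-90)&(P[...,1]>-125)&(P[...,2]>78)&(P[...,2]<220)
X=P[m];c=X.mean(0);V=np.linalg.svd(X-c,full_matrices=False)[2];print(len(X),c.round(1),V[2].round(3),np.percentile(X,[1,99],axis=0).round(1))
for lo,hi in((85,102),(195,212)):
    q=X[(X[:,2]>lo)&(X[:,2]<hi)];print(lo,np.median(q,0).round(1),np.percentile(q,[2,98],axis=0).round(1))
for lo,hi in((-73,-60),(60,73)):
    q=X[(X[:,0]>lo)&(X[:,0]<hi)];print(lo,np.median(q,0).round(1),np.percentile(q,[2,98],axis=0).round(1))
for s_ in(-60,): 
    q=(np.array([1.,-43,0])@S+O); print(q.round(1)); plan([((*q[:2],264.6),21.3,9)],0)
```

```text
910 [  -0.8 -105.5  154.1] [-0.002 -1.    -0.005] [[ -76.3 -111.2   85.4]
 [  73.2  -98.7  218. ]]
85 [   1.4 -105.6   94.3] [[ -71.5 -110.9   85.5]
 [  71.6 -100.3  101.7]]
195 [   1.  -105.8  204.1] [[ -73.1 -110.9  195.7]
 [  70.6 -100.9  211.7]]
-73 [ -66.4 -105.4  154.7] [[ -72.7 -110.4   88.2]
 [ -60.1 -100.2  215.4]]
60 [  66.3 -105.8  156.8] [[  60.2 -110.3   88.7]
 [  72.6  -99.   212.3]]
[532.6 179.1   0. ]
[[0, [0.1, -6.7, -0.0], [0.0, -0.0, -0.0]], [0, [0.1, -6.7, -0.0], [0.0, -0.0, -0.0]], [0, [0.1, -6.6, -0.0], [0.0, -0.0, -0.0]], [0, [0.1, -6.7, -0.0], [0.0, -0.0, -0.0]], [0, [0.1, -6.6, -0.0], [0.0, -0.0, -0.0]], [0, [0.1, -6.7, -0.0], [0.0, -0.0, -0.0]], [0, [0.1, -6.6, -0.0], [0.0, -0.0, -0.0]], [0, [0.1, -6.7, -0.0], [0.0, -0.0, -0.0]], [0, [0.2, -6.6, -0.0], [0.0, -0.0, -0.0]]]
[532.6 179.1 264.6] [ 9.828e-01  1.848e-01  2.000e-04 -0.000e+00]
```

>>> carry_out:
  series:
    - [0, [0.1, -4, 0], [0, 0, 0]]
    - [0, [0.1, -7, 0], [0, 0, 0]]
    - [0, [0.1, -8, 0], [0, 0, 0]]
    - [0, [0.1, -8, 0], [0, 0, 0]]
    - [0, [0.1, -8, 0], [0, 0, 0]]
    - [0, [0.1, -8, 0], [0, 0, 0]]
    - [0, [0.1, -8, 0], [0, 0, 0]]
    - [0, [0.2, -6, 0], [0, 0, 0]]
    - [0, [0, -3, 0], [0, 0, 0]]
    - [0, [0, 0, 0], [0, 0, 0]]

```text
t: 8.78
position: [532.3, 179.2, 264.4]
eef_rot: [0.983, 0.185, -0.0, 0.0]
force: [1.2, 0.4, -1.8]
width: 8.8
```

```bash
python3 m.py 5
```

```text
8.775 [532.3 179.2 264.4] [ 0.9828  0.1849 -0.      0.    ] [ 1.2  0.4 -1.8] 8.840293176394388 0.007
TCP stand [  0.8 -42.9 264.4]
scene silver 2782
 cen [-15.  -70.7 444.8] normal [ 0.049 -0.996 -0.08 ] lo/hi [-84.5 -97.7  87.8] [ 71.7 -39.1 678.6]
 orange 142 [ 2.000e-01 -4.750e+01  2.509e+02] [-22.9 -52.5 229.1] [ 24.2 -42.1 278.1]
 yellow 64 [  3.  -44.6 169.1] [-10.2 -61.  160.1] [ 14.9 -21.1 178.7]
top silver 5283
 cen [-36.2 -65.4 623.8] normal [ 0.107 -0.994 -0.012] lo/hi [-88.9 -96.8 102.1] [ 38.6 -23.6 719.5]
 orange 76 [-20.6 -46.9 273.9] [-32.2 -62.4 234.2] [-10.5 -40.7 381.2]
 yellow 136 [ -2.8 -40.2 170.6] [-23.8 -59.1 156.4] [ 14.  -14.4 261.4]
```

View pics/m5.png

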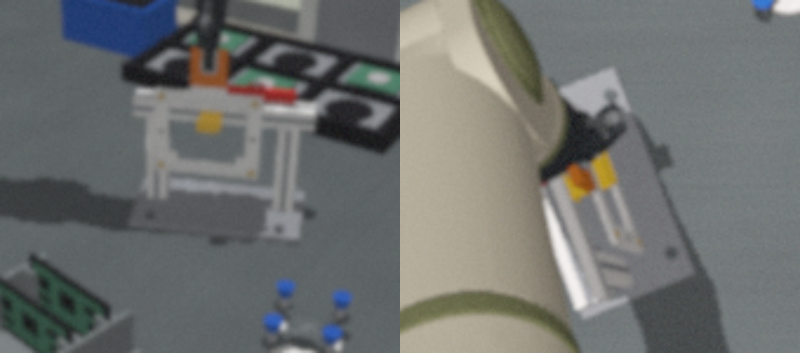

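The yellow tip now stands in front of the rail (crop left 208,122), so the rail is over the throat. I lower gently.

>>> carry_out:
  series:
    - [0, [0, 0, 3], [0, 0, 0]]
    - [0, [0, 0, 5], [0, 0, 0]]
    - [0, [0, 0, 5], [0, 0, 0]]
    - [0, [0, 0, 5], [0, 0, 0]]
    - [0, [0, 0, 5], [0, 0, 0]]
    - [0, [0, 0, 4], [0, 0, 0]]
    - [0, [0, 0, 2], [0, 0, 0]]
    - [0, [0, 0, 0], [0, 0, 0]]

```text
t: 9.88
position: [532.3, 179.1, 235.2]
eef_rot: [0.983, 0.185, -0.0, 0.0]
force: [-0.1, -0.6, -2.2]
width: 9.0
```

>>> carry_out:
  series:
    - [0, [0, 0, 1.5], [0, 0, 0]]
    - [0, [0, 0, 1.5], [0, 0, 0]]
    - [0, [0, 0, 0], [0, 0, 0]]

```text
t: 10.25
position: [532.3, 179.0, 232.3]
eef_rot: [0.983, 0.185, -0.0, 0.0]
force: [-0.3, -0.7, -2.8]
width: 9.0
```

>>> carry_out:
  series:
    - [0, [0, 0, 1], [0, 0, 0]]
    - [0, [0, 0, 1], [0, 0, 0]]
    - [0, [0, 0, 0], [0, 0, 0]]

```text
t: 10.62
position: [532.5, 179.1, 230.5]
eef_rot: [0.983, 0.185, 0.0, -0.0]
force: [-0.6, 0.9, 0.6]
width: 9.0
```

```bash
python3 m.py 6
```

```text
10.625 [532.5 179.1 230.5] [ 9.828e-01  1.848e-01  1.000e-04 -0.000e+00] [-0.6  0.9  0.6] 9.008852852747436 0.003
TCP stand [  0.9 -43.  230.5]
scene silver 3015
 cen [-18.2 -72.  440.1] normal [ 0.045 -0.996 -0.074] lo/hi [-86.7 -98.6  54.6] [ 71.8 -39.4 676.3]
 orange 127 [  0.8 -47.6 218.1] [-22.4 -53.4 195.4] [ 23.3 -42.3 246.3]
 yellow 26 [  2.6 -56.6 167.8] [ -8.2 -61.8 159.7] [ 13.3 -51.8 174.8]
top silver 4726
 cen [-36.2 -66.1 593.6] normal [ 0.108 -0.994 -0.015] lo/hi [-89.2 -97.5  66. ] [ 39.1 -23.8 705. ]
 orange 71 [-20.7 -46.6 241.1] [-33.1 -61.8 208.3] [-11.1 -39.8 346.8]
 yellow 91 [ -7.4 -37.6 181.7] [-36.5 -62.1 156.3] [  5.  -14.5 348.9]
```

View pics/m6.png

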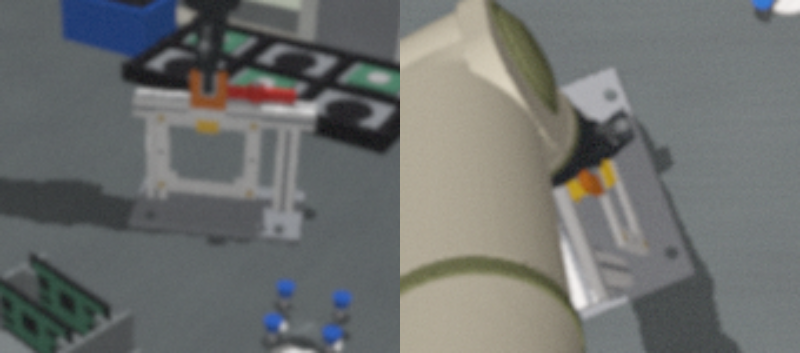

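Contact has been made (force change about +3 N, tab top at 246). I release it.

>>> carry_out:
  series:
    - [0, [0, 0, 0.5], [0, 0, 0]]
    - [12, [0, 0, 0], [0, 0, 0]]
    - [16, [0, 0, 0], [0, 0, 0]]
    - [24, [0, 0, 0], [0, 0, 0]]
    - [34, [0, 0, 0], [0, 0, 0]]
    - [40, [0, 0, 0], [0, 0, 0]]
    - [40, [0, 0, 0], [0, 0, 0]]

```text
t: 11.6
position: [532.4, 179.0, 229.8]
eef_rot: [0.983, 0.185, -0.0, 0.0]
force: [-0.3, 0.5, -0.1]
width: 40.0
```

```bash
python3 m.py 7
```

```text
11.6 [532.4 179.  229.8] [ 0.9828  0.1848 -0.      0.    ] [-0.3  0.5 -0.1] 40.04381746962213 0.002
TCP stand [  0.8 -43.  229.8]
scene silver 3015
 cen [-18.1 -72.  439.8] normal [ 0.043 -0.996 -0.074] lo/hi [-86.9 -98.6  54.5] [ 71.8 -39.6 676.2]
 orange 105 [  4.4 -47.7 220.3] [-22.4 -52.9 195.2] [ 23.3 -42.4 246.3]
 yellow 25 [  3.2 -57.1 168.2] [ -6.2 -63.4 160.3] [ 13.3 -52.3 176.3]
top silver 4734
 cen [-36.  -66.3 592.3] normal [ 0.102 -0.995 -0.013] lo/hi [-89.1 -97.8  66.9] [ 39.3 -23.9 705. ]
 orange 84 [-19.2 -47.8 241.6] [-32.5 -64.6 204.9] [ -5.7 -40.7 348.3]
 yellow 85 [ -8.1 -35.3 179.5] [-36.4 -57.1 157.6] [  6.7 -14.7 347.6]
```

View pics/m7.png

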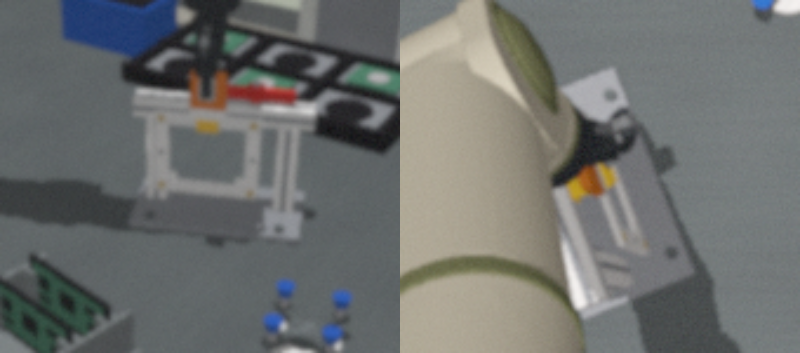

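The frame hangs home after release (orange top 246, x −22…23). Rise, close the fingers, and plan the keeper push.

>>> carry_out:
  series:
    - [44, [0, 0, -3], [0, 0, 0]]
    - [44, [0, 0, -8], [0, 0, 0]]
    - [44, [0, 0, -12], [0, 0, 0]]
    - [44, [0, 0, -14], [0, 0, 0]]
    - [44, [0, 0, -14], [0, 0, 0]]
    - [44, [0, 0, -9], [0, 0, 0]]
    - [0, [30, -20, 0], [0, 0, 0]]
    - [0, [40, -30, 0], [0, 0, 0]]
    - [0, [28, -22, 0], [0, 0, 0]]
    - [0, [0, 0, 0], [0, 0, 0]]

```text
t: 12.95
position: [597.8, 284.6, 289.4]
eef_rot: [0.982, 0.186, -0.0, -0.001]
force: [-0.7, -0.0, -1.3]
width: -0.1
```

>>> carry_out:
  series:
    - [0, [0, 0, 0], [0, 0, 0]]
    - [0, [0, 0, 0], [0, 0, 0]]
    - [0, [0, 0, 0], [0, 0, 0]]

```text
t: 13.32
position: [597.4, 280.8, 290.2]
eef_rot: [0.983, 0.184, 0.0, 0.0]
force: [0.1, 0.2, 0.0]
width: 0.1
```

```bash
python3 m.py 8
python3 - <<'E'
from plan import *
o=sensors.observe()
O=np.array([516,218.8,0]);y=np.radians(21.3);S=np.array([[np.cos(y),np.sin(y),0],[-np.sin(y),np.cos(y),0],[0,0,1]])
p=(o['position']-O)@S.T
def c(k): return np.array([60,0])+38*np.array([np.cos(k),-np.sin(k)])+(5+11*np.sin(k)+14.5*np.cos(k))*np.array([np.sin(k),np.cos(k)])
w=[c(0)+[0,10]]+[c(k) for k in np.arange(0,1.65,.1)]
print(p.round(1),[ (a.round(1)).tolist() for a in w])
print('first',w[0]-p[:2]); print([((b-a)*[1,-1]).round(1).tolist() for a,b in zip(w,w[1:])])
E
```

```text
13.325 [597.4 280.8 290.2] [9.829e-01 1.843e-01 1.000e-04 1.000e-04] [0.1 0.2 0. ] 0.14412082776916918 0.004
TCP stand [ 98.4  28.2 290.2]
scene silver 1393
 cen [ 18.5 -38.4 330.5] normal [-0.018  0.999 -0.031] lo/hi [-75.1 -51.3  52.5] [ 78.6 -22.4 673.6]
 orange 222 [  0.6 -47.6 222.6] [-22.6 -52.9 195.8] [ 23.2 -40.1 246.7]
 yellow 29 [  2.8 -56.9 168.7] [-10.1 -61.9 160.7] [ 13.5 -49.9 176.4]
top silver 4465
 cen [-23.1 -36.7 652.9] normal [-0.129  0.991 -0.023] lo/hi [-87.6 -55.1  63.4] [ 73.  -22.3 781. ]
 orange 164 [ -4.6 -46.1 236.7] [-26.1 -49.6 209.1] [ 21.8 -40.1 247.5]
 yellow 138 [ -1.2 -34.5 169.1] [-15.1 -59.1 157.1] [ 13.5 -14.1 181.1]
[ 98.6  28.5 290.2] [[98.0, 29.5], [98.0, 19.5], [99.9, 16.6], [101.5, 13.4], [102.8, 9.9], [103.8, 6.1], [104.4, 2.0], [104.5, -2.3], [104.0, -6.8], [103.0, -11.2], [101.3, -15.7], [99.1, -20.0], [96.3, -24.2], [92.9, -28.0], [88.9, -31.4], [84.5, -34.3], [79.6, -36.7], [74.5, -38.4]]
first [-0.59467415  1.01427128]
[[0.0, 10.0], [1.9, 2.9], [1.6, 3.2], [1.3, 3.5], [1.0, 3.8], [0.6, 4.1], [0.1, 4.3], [-0.5, 4.4], [-1.0, 4.5], [-1.6, 4.5], [-2.2, 4.3], [-2.8, 4.1], [-3.4, 3.8], [-3.9, 3.4], [-4.4, 2.9], [-4.9, 2.4], [-5.2, 1.7]]
```

View pics/m8.png

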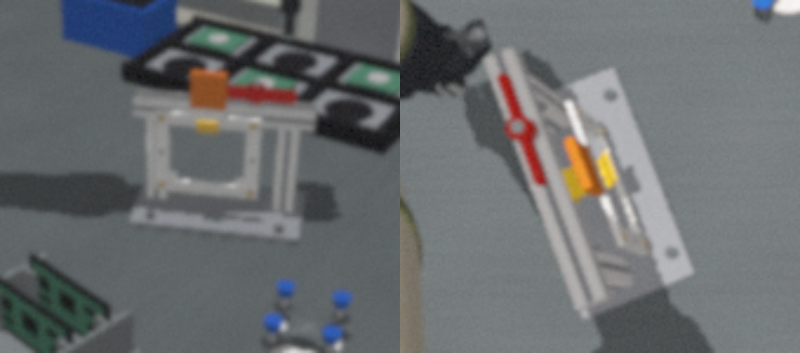

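The frame hangs on the hook with the tab centred (crop 585,165) and the keeper is still along the bar. Lower the closed fingers behind the +x wing.

>>> carry_out:
  series:
    - [0, [0, 0, 8], [0, 0, 0]]
    - [0, [0, 0, 15], [0, 0, 0]]
    - [0, [0, 0, 15], [0, 0, 0]]
    - [0, [0, 0, 15], [0, 0, 0]]
    - [0, [0, 0, 13], [0, 0, 0]]
    - [0, [0, 0, 10], [0, 0, 0]]
    - [0, [0, 0, 4], [0, 0, 0]]
    - [0, [0, 0, 0], [0, 0, 0]]
    - [0, [0, 5, 0], [0, 0, 0]]
    - [0, [0, 5, 0], [0, 0, 0]]

```text
t: 14.68
position: [601.5, 272.5, 210.4]
eef_rot: [0.983, 0.185, 0.001, -0.0]
force: [-0.3, 2.4, -0.1]
width: 0.0
```

>>> carry_out:
  series:
    - [0, [1.9, 2.9, 0], [0, 0, 0]]
    - [0, [1.6, 3.2, 0], [0, 0, 0]]
    - [0, [1.3, 3.5, 0], [0, 0, 0]]
    - [0, [1, 3.8, 0], [0, 0, 0]]
    - [0, [0.6, 4.1, 0], [0, 0, 0]]
    - [0, [0.1, 4.3, 0], [0, 0, 0]]
    - [0, [-0.5, 4.4, 0], [0, 0, 0]]
    - [0, [-1, 4.5, 0], [0, 0, 0]]
    - [0, [-1.6, 4.5, 0], [0, 0, 0]]

```text
t: 15.8
position: [617.3, 240.5, 209.9]
eef_rot: [0.983, 0.185, 0.0, 0.0]
force: [1.0, 2.1, 0.6]
width: 0.0
```

```bash
python3 m.py 9
```

```text
15.8 [617.3 240.5 209.9] [9.828e-01 1.848e-01 1.000e-04 0.000e+00] [1.  2.1 0.6] 0.028379352471074776 0.053
TCP stand [102.2 -16.6 209.9]
scene silver 2707
 cen [ 22.4 -59.2 451.5] normal [ 0.083 -0.995 -0.046] lo/hi [-73.6 -85.1  54.1] [ 88.5 -29.8 678.1]
 orange 213 [  0.7 -47.8 222.4] [-22.3 -53.5 196.6] [ 22.9 -42.  246.1]
 yellow 25 [  3.  -55.9 167.5] [ -6.9 -62.6 161. ] [ 13.3 -51.  175.7]
top silver 6665
 cen [-11.3 -56.9 630.8] normal [ 0.071 -0.997 -0.01 ] lo/hi [-89.  -88.3  66.8] [ 86.9 -23.3 766.5]
 orange 169 [ -4.6 -46.  236.7] [-26.  -49.5 209.5] [ 19.9 -40.1 247.5]
 yellow 123 [ -1.1 -33.  168.6] [-14.8 -57.7 157.6] [ 12.7 -14.  178.2]
```

View pics/m9.png

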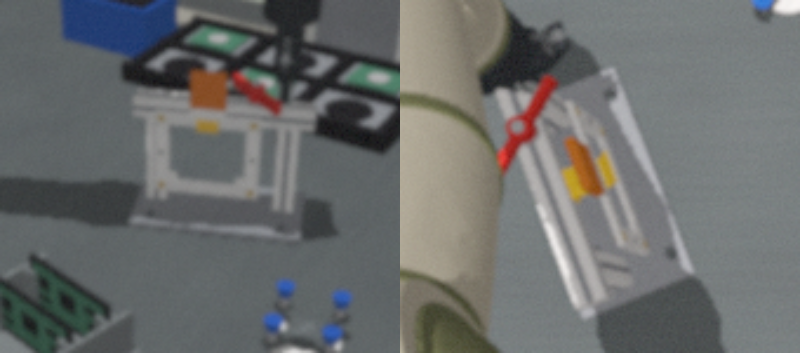

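The keeper is turning as planned (about 50°, crop right 525,120) and the frame has not moved. I finish the arc.

>>> carry_out:
  series:
    - [0, [-2.2, 4.3, 0], [0, 0, 0]]
    - [0, [-2.8, 4.1, 0], [0, 0, 0]]
    - [0, [-3.4, 3.8, 0], [0, 0, 0]]
    - [0, [-3.9, 3.4, 0], [0, 0, 0]]
    - [0, [-4.4, 2.9, 0], [0, 0, 0]]
    - [0, [-4.9, 2.4, 0], [0, 0, 0]]
    - [0, [-5.2, 1.5, 0], [0, 0, 0]]
    - [0, [0, 0, 0], [0, 0, 0]]
    - [0, [0, 0, 0], [0, 0, 0]]

```text
t: 17.02
position: [600.8, 210.3, 210.1]
eef_rot: [0.983, 0.185, 0.001, -0.0]
force: [4.7, 2.9, -0.9]
width: 0.0
```

```bash
python3 m.py 10
```

```text
17.025 [600.8 210.3 210.1] [ 9.828e-01  1.847e-01  7.000e-04 -1.000e-04] [ 4.7  2.9 -0.9] 0.04746488448097283 0.004
TCP stand [ 76.  -38.7 210.1]
scene silver 3203
 cen [ 14.9 -73.2 458.4] normal [-0.023  0.997  0.078] lo/hi [ -75.4 -101.5   54.5] [ 87.6 -40.  679.9]
 orange 210 [  0.4 -47.5 222.1] [-22.4 -52.7 196.3] [ 23.2 -42.4 245.4]
 yellow 28 [  2.2 -55.3 167.3] [-10.1 -61.2 157.7] [ 13.6 -48.7 175.9]
top silver 6450
 cen [-11.2 -67.8 614. ] normal [ 0.044 -0.999 -0.026] lo/hi [ -88.8 -102.1   65.8] [ 83.2 -24.7 752. ]
 orange 171 [ -5.3 -46.4 239.1] [-26.1 -49.4 207.7] [ 19.7 -40.  248. ]
 yellow 126 [ -1.3 -32.9 169.1] [-15.5 -57.9 157.3] [ 13.1 -13.7 212.6]
```

View pics/m10.png

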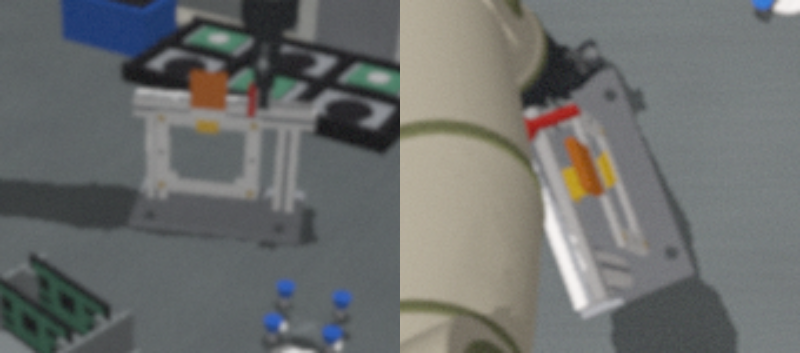

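The keeper lies across (crop right 552,120), with the push force rising at the stop. Back off in +x, rise and clear the view.

>>> carry_out:
  series:
    - [0, [4, 0, 0], [0, 0, 0]]
    - [0, [8, 0, 0], [0, 0, 0]]
    - [0, [8, 0, -5], [0, 0, 0]]
    - [0, [5, 0, -15], [0, 0, 0]]
    - [0, [0, 0, -20], [0, 0, 0]]
    - [0, [0, 0, -20], [0, 0, 0]]
    - [0, [10, 20, -20], [0, 0, 0]]
    - [0, [10, 40, -15], [0, 0, 0]]
    - [0, [10, 40, -10], [0, 0, 0]]
    - [0, [5, 40, 0], [0, 0, 0]]

```text
t: 18.38
position: [708.4, 100.7, 317.2]
eef_rot: [0.983, 0.185, 0.001, -0.0]
force: [0.4, -0.1, -0.7]
width: -0.0
```

>>> carry_out:
  series:
    - [0, [0, 40, 0], [0, 0, 0]]
    - [0, [0, 20, 0], [0, 0, 0]]
    - [0, [0, 0, 0], [0, 0, 0]]
    - [0, [0, 0, 0], [0, 0, 0]]
    - [0, [0, 0, 0], [0, 0, 0]]

```text
t: 19.0
position: [728.4, 48.0, 315.0]
eef_rot: [0.983, 0.186, -0.0, -0.0]
force: [0.9, 0.2, 0.8]
width: 0.1
```

```bash
python3 m.py 11
python3 - <<'E'
from plan import *
O=np.array([516,218.8,0]);y=np.radians(21.3);S=np.array([[np.cos(y),np.sin(y),0],[-np.sin(y),np.cos(y),0],[0,0,1]])
for n in('top','scene'):
    z=np.load(f'pics/{n}11.npz');a,d=z['p'],z['d'];P=(pts(n,d)-O)@S.T
    h,s,v=cv2.split(cv2.cvtColor(a,cv2.COLOR_RGB2HSV))
    X=P[(d>0)&((h<4)|(h>174))&(s>130)&(P[...,2]>186)&(P[...,2]<212)&(np.abs(P[...,0]-60)<70)]
    c=X.mean(0);V=np.linalg.svd(X[:,:2]-c[:2],full_matrices=False)[2][0];V*=-np.sign(V[1]);print(n,len(X),c.round(1),'k',np.arctan2(-V[1],V[0]))
    m=(d>0)&(s<70)&(v>90)&(np.abs(P[...,0])<80)&(P[...,1]<-30)&(P[...,1]>-60)&(P[...,2]>55)&(P[...,2]<185)
    X=P[m];c=X.mean(0);V=np.linalg.svd(X-c,full_matrices=False)[2];print(len(X),c.round(1),V[2].round(3),np.percentile(X,[1,99],axis=0).round(1))
E
```

```text
19.0 [728.4  48.  315. ] [ 9.825e-01  1.860e-01 -0.000e+00 -5.000e-04] [0.9 0.2 0.8] 0.10476201215518088 0.007
TCP stand [ 135.8 -236.3  315. ]
scene silver 826
 cen [ -1.  -45.7 120.1] normal [-0.002 -1.    -0.002] lo/hi [-75.7 -51.7  52.5] [ 74.2 -38.5 188.4]
 orange 217 [  0.6 -47.5 222.8] [-22.3 -52.7 195.7] [ 22.9 -40.6 246.3]
 yellow 29 [  2.1 -57.6 168.7] [ -9.5 -63.5 160.7] [ 13.7 -53.3 176.2]
top silver 4
top 247 [ 57.7   5.4 203.4] k 1.6036231788505295
5 [ 68.4 -44.  179.3] [-0.13  -0.324  0.937] [[ 56.8 -47.1 178.1]
 [ 72.8 -41.8 180.6]]
scene 57 [ 62.6 -12.3 202.4] k 1.6048686992992862
768 [ -1.2 -45.7 121. ] [-0.002 -1.    -0.   ] [[-75.7 -51.9  55.6]
 [ 74.3 -38.3 182.9]]
```

View pics/m11.png

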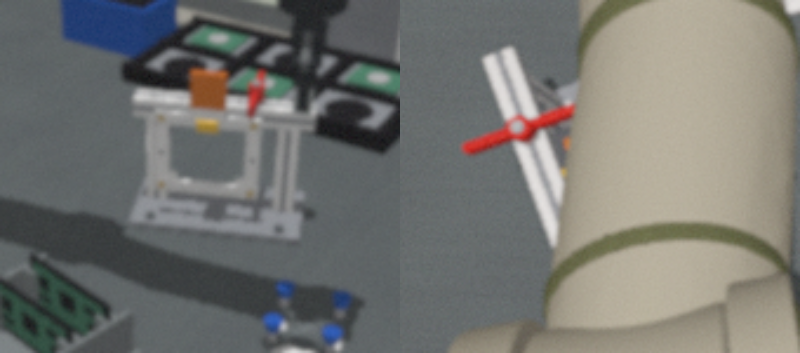

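The keeper is at about 1.60 rad. The frame is upright, square and centred, with its face at y −45.7, so mid-plane −42.7. The robot is clear, so I hand in.

```bash
python3 -c "
from workcell import hand_in
print(hand_in())"
```

```text
the job is handed in; nothing more can be done
None
```

I took the aluminium frame out of the rack, hung it on the J-hook, turned the keeper fully across with closed fingers and backed the arm clear. I handed it in at about 19 s; `hand_in()` gives no verdict.

- **Frame:** it was centred within about 1 mm in x, with its mid-plane about 0.3 mm from the throat's y. Its tab top was at about 246 mm against the nominal 245, and tilt and yaw were under 0.01 rad.
- **Keeper:** it measured about 1.60 rad in both cameras, which is its stop.
- **Robot:** it stood clear of everything, with wrist force near zero.
- **Not measured:** I did not re-measure the boards, vacuum head and ring at the end. The arm made no contact with them that I could see. The arm also hid most of the frame in the last top view, so the final frame check rests on the scene camera.

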